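Fit the spacer sleeve to a turbocharger rotor and lift the rotor for hand-over

TASK

Build up the bare turbine rotor that stands in the white rack for balancing: take the narrower of the two tall sleeves from the pocket tray, slip it over the threaded end of the shaft until it sits down on the shaft's shoulder, and let go of it there. Then grip the shaft end, lift the rotor with its sleeve out of the nest, and finish while still holding it in the gripper, upright and steady in the air with the wheel about 10 cm above the top of the rack, so that I can take it over. Do not drop the sleeve or the rotor or let the rotor tip over, and leave the finished rotor and the other parts in the tray where they are.

Things in the scene. Friction and masses are not known exactly. Their poses are not given: they have to be found in the camera images.
- sleeve: spacer sleeve, a plain bright steel tube: outside 20 mm, bore 11.5 mm, height 16 mm, about 26 g, standing on end in one pocket of the tray, 10 mm proud of it. Origin: centre of its lower end; z axis along the bore, up. Told from the wide sleeve by its smaller diameter and bore.
- rotor: bare turbine rotor, about 0.42 kg, standing loose, wheel down, in one of the rack's two nests (which one varies) with 2 mm of play sideways. Dark bladed wheel 60 mm across, 29 mm high; above it a bright shaft: boss 22 mm across to 40 mm, journal 15 mm across to the shoulder at 89 mm. Origin: centre of the wheel's underside, 20 mm above the bench; z along the shaft, up.
- rotor_shoulder (a point): the shaft's shoulder, on the rotor's axis 89 mm above its origin (109 mm above the bench in the nest): the sleeve's lower end comes to rest here. Above it stands the threaded end, 9 mm across and 40 mm long, over which the sleeve slips loosely; 24 mm of it stay free above the sleeve, to grip the rotor by.
- rotor_tip (a point): the tip of the shaft's threaded end, 129 mm above the rotor's origin (149 mm above the bench in the nest). The last 5 mm below it taper from 9 mm to 4 mm across.
- rack: rotor rack, a fixed white nylon block 100 x 230 x 30 mm with two round nests 54 mm across and 10 mm deep, centred 60 mm either side of its middle along its y axis. Origin: centre of its underside on the bench; z up. Its place and the side of the bench vary.
- tray: pocket tray, a fixed black plastic plate 170 x 118 x 14 mm with six square pockets 27 mm wide and 6 mm deep (floor 8 mm above the bench), 3 along x and 2 along y, centres 52 mm apart. Origin: centre of its underside on the bench; z up. Its place and the side of the bench vary, and so do the pockets that hold the parts.
- finished: a finished rotor of the same size standing in the other nest: it already has its sleeve, a 47 mm aluminium compressor wheel (105 to 131 mm above its origin) and a nut; 142 mm high. Origin as the bare rotor's. Leave it.
- wide_sleeve: a wider steel sleeve for another model, 24 mm outside, bore 17 mm, 16 mm high, in another pocket of the tray. Origin: centre of its lower end. Leave it.
- collar_a: a flat grooved steel thrust collar, 24 mm across, 7 mm high, in another pocket. Origin: centre of its underside. Leave it.
- collar_b: a second thrust collar like collar_a, in another pocket. Leave it.
There are look-alikes about, which are no part of the job. Leave any orange or purple look-alike of the sleeve alone.

How it is judged (in metres and radians):
On the way, in this order (a step that is already met when the one before it is completed fails the run):
1. the sleeve is plucked out of its pocket in the gripper, clear of the tray (contact force between sleeve and the fingers above 0.5 N and contact force between sleeve and tray below 0.05 N and z of sleeve in the frame of tray above 0.03 m), for 0.2 s.
2. the sleeve sits on the shaft's shoulder, let go, with the rotor still upright in its nest (distance between sleeve and rotor_shoulder below 0.003 m and contact force between sleeve and the fingers below 0.05 N and z of rotor in the frame of rack below 0.023 m and angle between rotor's own z axis and vertical below 0.06 rad), for 0.2 s.
At the end, for the whole second after the job is handed in: Rotor held by the fingers alone, touching no rack, tray or other rotor; wheel underside 60-150 mm above the rack top, shaft within 5 degrees of vertical, at rest; sleeve within 3 mm of its shoulder; finished rotor upright, it and the other tray parts within 15 mm of their starts (z of rotor in the frame of rack between 0.09 and 0.18 m and angle between rotor's own z axis and vertical below 0.09 rad and linear speed of rotor below 0.02 m/s and contact force between rotor and the fingers above 1 N and contact force between rotor and rack below 0.05 N and contact force between rotor and tray below 0.05 N and contact force between rotor and finished below 0.05 N and distance between sleeve and rotor_shoulder below 0.003 m and distance of each of finished, wide_sleeve, collar_a, collar_b from where it was at the start of the episode below 0.015 m and angle between finished's own z axis and vertical below 0.15 rad); the arm keeps its last pose, push and grip.
It fails at once if the bare rotor is tipped by more than 20 degrees (angle between rotor's own z axis and vertical above 0.35 rad).
It fails at once if the sleeve is dropped (it falls free of the fingers faster than 0.6 m/s, a fall of about 20 mm) (linear speed of sleeve above 0.6 m/s and contact force between each of sleeve, rotor and the fingers below 0.01 N).
It fails at once if the rotor is dropped (it falls free of the fingers faster than 0.4 m/s) (linear speed of rotor above 0.4 m/s and contact force between rotor and the fingers below 0.01 N).
It fails at once if the finished rotor or another part in the tray is disturbed (moved by more than 15 mm, or the finished rotor tipped) (distance of any of finished, wide_sleeve, collar_a, collar_b from where it was at the start of the episode above 0.015 m or angle between finished's own z axis and vertical above 0.2 rad).
It also fails if it takes over 56 s, if anything falls off the work surface, if the arm or the gripper's body presses on something with over 40 N, if the wrist force passes 120 N, or if a joint passes its speed limit or range.

ROBOT

A 6-joint arm with a two-finger parallel gripper is mounted at the origin on the work surface. World frame = base frame: x ahead of the robot, y to its left, z up, the work surface at z = 0. Lengths are in mm, angles in rad, forces in N, time in s.
With the tool pointing down it reaches from about 300 to 775 mm from the base axis. Payload 14.6 kg.
Tool frame: the origin (TCP) lies between the finger pads; the fingertips stand manip.nose_length ahead of it and the grasp point (between the pads) lies 11 mm behind it (manip.nose_length is the distance from the TCP to the fingertips, in mm); z points along the fingers, y is the line along which they close (so a half turn about z gives the same grasp; the last joint's range is limited). The gripper opens to 94 mm and grips with 3 to 60 N. Pads are 16 mm wide; open, the fingers measure 119 mm over their backs; the gripper's body (75 mm by 177 mm) begins 78 mm behind the grasp point.
Start: joints at [1.112, 0.3, 1.521, -0, 1.321, -0.067], TCP at [210.015, 508.314, 213.446] pointing down, gripper open.
Joint ranges: [-3.03, 3.03], [-0.79, 2.21], [0.23, 2.52], [-1.04, 4.18], [0, 3.07], [-2.55, 2.55]. Speed limits (rad/s): [2.22, 2.22, 2.57, 3.14, 3.14, 3.14].

INTERFACE

Orientations are given as [roll, pitch, yaw] about the fixed x, y, z axes, in that order (R = Rz(yaw) Ry(pitch) Rx(roll)).
In Python, from cell import manip, cams, job gives the robot as it stands.
- The arm moves only by the tool jog_arm, never from a script. Its argument "commands" is a list of rows, each an object of numbers: "dx", "dy", "dz": the shift along the tool's x, y, z each as a share of 40 mm, from -1 to 1; "ax", "ay", "az": the turn, a rotation vector about the tool's x, y, z each as a share of 10 degrees, from -1 to 1; "gripper": the closure, from 0 (fully open) to 1 (shut). A call has 1 to 10 rows; each row shifts and turns the commanded pose from where the row before left it, along the tool's axes as they then stand; what a row does not reach is not made up. A row lasts 1/8 s, in which the tool goes at most 62.5 mm and 10.7 degrees, less where a joint would pass 70% of its speed; a pose out of reach is approached as far as the arm can. A call with a number of a shift or a turn outside -1 to 1 is refused whole. A call with a gripper value outside its range is refused whole. The fingers move at their own pace and stop on an object; "squeeze" is the grip in N (left out, the last holds). Time passes only in rows, so rows that do not move let the fingers close. It gives the time, the measured TCP pose, the force, the opening and the grip force at its end, in the units of the state.
- manip.read_state(): the state, without advancing time (a new reading comes with each control period).
- cams.camera(name): name is "side" or "top" or "wrist"; returns a dict with "image" (384x512x3 uint8, red, green, blue), "fx", "fy", "cx", "cy" (pixels), "dist_coeffs" ([k1, k2, p1, p2, k3] as OpenCV has them; the pictures are not rectified), "world_to_cam" (4x4, takes a point from world to camera coordinates). Camera axes: x right, y down, z forward; pixel columns grow to the right and rows downward; lengths in mm; the calibration is good to about 2 mm. A picture is of the moment at which its call begins. There is no depth.
- job.sign_off(): hands the job in; it is judged then, once.
The state is a dict: "clock": time; "joints": joint angles; "qd": joint speeds; "effort": joint torques, N m; "eef_pos": TCP position; "eef_rot": TCP orientation; "wrist_force": force on the tool from outside, world axes, zero at the start; "moment": the same for the moment, N m; "finger_gap": finger opening in mm; "finger_force": force on a finger pad.
Only numpy, scipy, OpenCV 4.12 (cv2) and the standard library are available. Lean on these libraries where they do the work, as an engineer would, in place of code of your own. Each camera call takes 0.05 s, during which the arm holds its last target. There are 200 camera calls.

## Working session

There is one attempt and no reset: what is moved stays moved. The work goes in short steps, Python scripts to look and compute and a tool call to move; the robot and the scene stay as the last step left them, time stands still between calls to the robot, and variables do not carry over. Pictures are saved under pics/ and viewed, at most 10 in all, crops included, and the job is handed in when it is done.

Besides the shell and the picture viewer there is one more tool, called after ">>>" as name(argument=value, ...) on one line, values as JSON. jog_arm: Moves the arm, as the interface text tells. Shift numbers are shares of 40 mm and turn numbers shares of 10 degrees, none past 1 either way. Its arguments: {"type":"object","properties":{"commands":{"type":"array"},"squeeze":{"type":"number"}},"required":["commands"]}

```bash
mkdir -p pics; ls
cat > h.py <<'E'
import numpy as np, cv2
from cell import manip, cams, job
def grab(n,tag=None):
    c=cams.camera(n)
    c['K']=np.array([[c['fx'],0,c['cx']],[0,c['fy'],c['cy']],[0,0,1.]]); c['D']=np.array(c['dist_coeffs'],float)
    c['T']=np.array(c['world_to_cam'],float)
    if tag: cv2.imwrite(f'pics/{tag}.png',c['image'][:,:,::-1])
    return c
def ray(c,uv):
    p=cv2.undistortPoints(np.array([[uv]],float),c['K'],c['D'])[0,0]
    R,t=c['T'][:3,:3],c['T'][:3,3]
    d=R.T@np.array([p[0],p[1],1]); return -R.T@t, d/np.linalg.norm(d)
def onz(c,uv,z):
    o,d=ray(c,uv); return o+d*(z-o[2])/d[2]
def proj(c,P):
    R,t=c['T'][:3,:3],c['T'][:3,3]
    return cv2.projectPoints(np.array(P,float).reshape(-1,1,3),cv2.Rodrigues(R)[0],t,c['K'],c['D'])[0][:,0]
def tri(rs):
    A=sum(np.eye(3)-np.outer(d,d) for o,d in rs); b=sum((np.eye(3)-np.outer(d,d))@o for o,d in rs)
    p=np.linalg.solve(A,b); return p,[np.linalg.norm((np.eye(3)-np.outer(d,d))@(p-o)) for o,d in rs]
E
python3 - <<'E'
from h import *
ims=[]
for n in('side','top','wrist'):
    c=grab(n,n+'0'); ims.append(c['image']); o=-c['T'][:3,:3].T@c['T'][:3,3]; print(n,o.round(),c['T'][2,:3].round(2),c['fx'])
m=np.hstack(ims[:2]); cv2.imwrite('pics/t2.png',cv2.resize(ims[1],(800,600))[:,:,::-1]);cv2.imwrite('pics/s2.png',cv2.resize(ims[0],(800,600))[:,:,::-1])
s=manip.read_state(); print(s, manip.nose_length)
E
```

```text
pics
side [ 208. -443.  545.] [ 0.48  0.64 -0.6 ] 355.9182514824479
top [436. -13. 980.] [ 0.12  0.03 -0.99] 416.6569754031393
wrist [136. 539. 384.] [ 0.25 -0.11 -0.96] 292.49640036329646
{'clock': 0.15, 'joints': array([ 1.11240511e+00,  3.00316417e-01,  1.52140113e+00,  8.14208060e-06,
        1.32067864e+00, -6.65944917e-02]), 'qd': array([-0.0005268 , -0.00136507, -0.00058146,  0.00038319,  0.00125443,
        0.00176982]), 'effort': array([ 1.47111525e-03, -5.31955540e+01, -3.52826250e+01,  7.08544906e-02,
        2.35328864e-02, -2.25193781e-05]), 'eef_pos': array([209.93869901, 508.16909576, 213.04730414]), 'eef_rot': array([-3.14079143e+00, -6.13405159e-05,  2.74979388e+00]), 'wrist_force': array([0.33492747, 0.04856224, 0.11800133]), 'moment': array([-0.00778581,  0.01766258,  0.00870847]), 'finger_force': 0.0, 'finger_gap': 93.94579360906845} 8.0
```

View pics/t2.png

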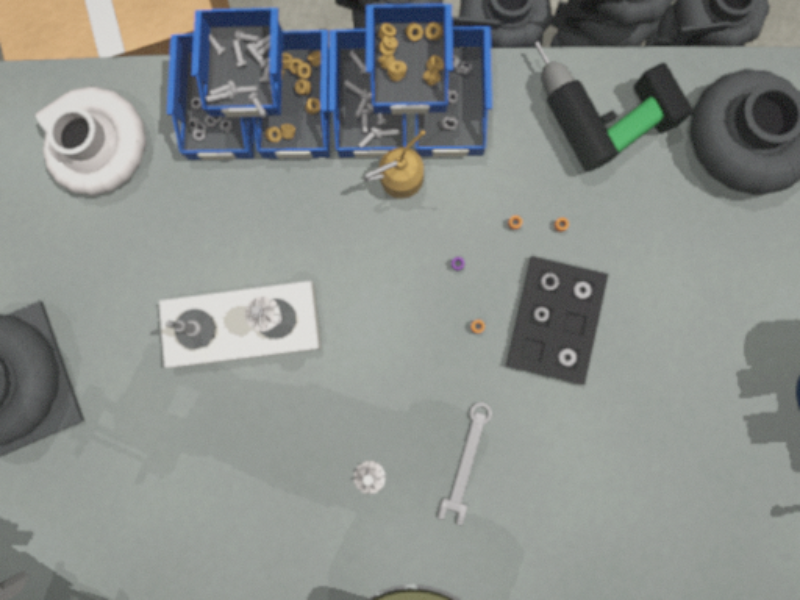

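View pics/s2.png

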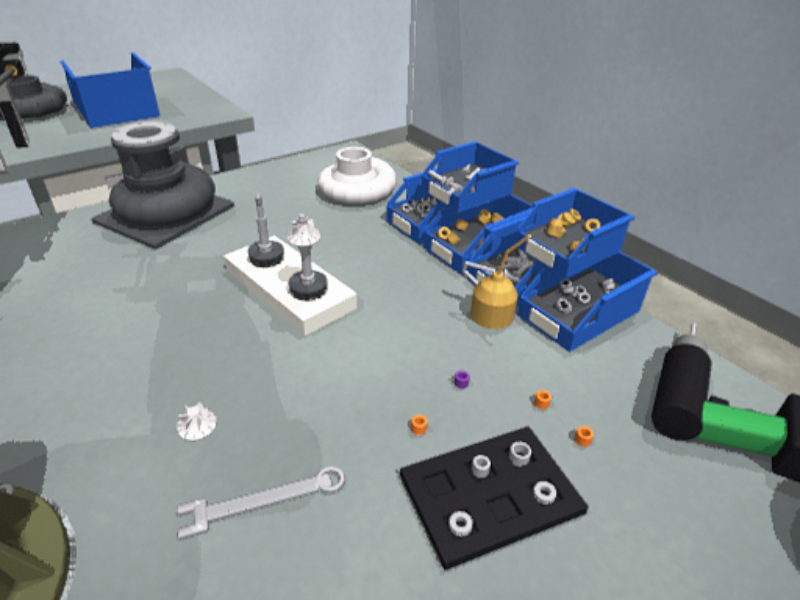

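The top view shows the tray at right with the narrow sleeve at 800-wide px (541,314), wide sleeve (550,282) and collars at (583,290) and (567,357). The rack is at left, with the bare rotor's tip near (165,330) and the finished rotor at (265,313). The side view shows the narrow sleeve at (481,466) and the bare rotor's tip at (259,197).

```bash
cat > m1.py <<'E'
from h import *
t,s=grab('top'),grab('side')
def blob(c,uv,r,lo):
    g=cv2.cvtColor(c['image'],cv2.COLOR_RGB2GRAY); x,y=uv
    m=np.zeros_like(g); m[y-r:y+r+1,x-r:x+r+1]=(g[y-r:y+r+1,x-r:x+r+1]>lo)*255
    cs,_=cv2.findContours(m,cv2.RETR_EXTERNAL,cv2.CHAIN_APPROX_NONE); k=max(cs,key=cv2.contourArea)
    return cv2.minEnclosingCircle(k),cv2.boundingRect(k)
for nm,a,b in (('narrow',(346,201),(308,298)),('wide',(352,180),(333,290)),('colA',(373,186),(349,314)),('colB',(363,229),(295,335))):
    A=blob(t,a,9,110);B=blob(s,b,11,110)
    p,e=tri([ray(t,A[0][0]),ray(s,B[0][0])]); print(nm,A,B,p.round(1),np.round(e,1), onz(t,A[0][0],18 if 'col' not in nm else 12).round(1))
# tray and rack rects in top
for nm,z in(('tray',14),('rack',30)):
    im=t['image'].astype(int); g=im.mean(2)
    m=np.zeros(g.shape,np.uint8)
    if nm=='tray': m[150:260,310:400]=(g[150:260,310:400]<75)*255
    else: m[170:245,95:210]=(g[170:245,95:210]>175)*255
    m=cv2.morphologyEx(m,cv2.MORPH_OPEN,np.ones((3,3)))
    cs,_=cv2.findContours(m,cv2.RETR_EXTERNAL,cv2.CHAIN_APPROX_NONE); k=max(cs,key=cv2.contourArea)
    W=np.array([onz(t,q[0],z)[:2] for q in k],np.float32); print(nm,cv2.minAreaRect(W))
cv2.imwrite('pics/crop.png',np.hstack([cv2.resize(t['image'][170:245,95:210],None,fx=4,fy=4,interpolation=2)[:300],cv2.resize(s['image'][115:215,140:230],None,fx=3,fy=3,interpolation=2)])[:,:,::-1])
E
python3 m1.py
```

```text
narrow (((346.3461608886719, 200.6923065185547), 4.705151081085205), (342, 196, 10, 10)) (((307.5, 297.6538391113281), 6.820932865142822), (303, 291, 11, 14)) [ 520.5 -192.4   18. ] [1. 1.] [ 521.2 -193.    18. ]
wide (((351.6000061035156, 179.60000610351562), 5.632147312164307), (346, 175, 12, 11)) (((332.125, 289.625), 7.675140857696533), (327, 282, 13, 16)) [ 569.2 -205.6   17.9] [1.5 1.5] [ 570.3 -206.6   18. ]
colA (((372.5, 185.5), 5.700977325439453), (367, 180, 12, 11)) (((348.69049072265625, 314.69049072265625), 7.640896797180176), (342, 308, 14, 15)) [ 556.8 -255.7   12.8] [0.1 0.1] [ 557. -256.   12.]
colB (((362.8333435058594, 228.27777099609375), 5.840037822723389), (357, 223, 12, 12)) (((294.228271484375, 334.86956787109375), 8.066643714904785), (288, 327, 15, 16)) [ 457.1 -229.9   12. ] [0.8 0.8] [ 457.7 -230.4   12. ]
tray ((513.1824340820312, -215.61691284179688), (115.22276306152344, 165.42588806152344), 76.17520141601562)
rack ((508.0474853515625, 256.24066162109375), (102.70346069335938, 231.66392517089844), 7.04150390625)
```

View pics/crop.png

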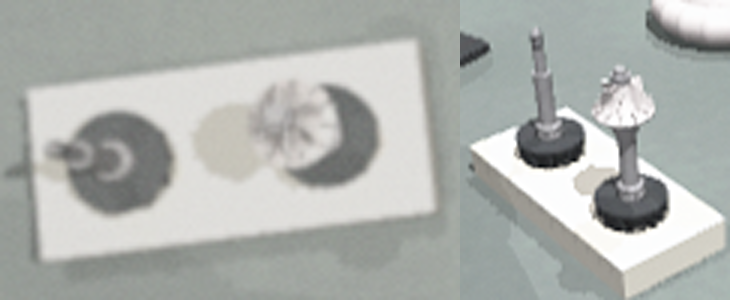

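Crop: the bare rotor's tip is in the outer (left) nest, at full-image px about (109,207) in top and (165,125) in side. All four tray parts triangulate to sensible heights (about 18 and 12 mm mid-height). I'll move to a hover over the narrow sleeve.

>>> jog_arm(commands=[{"dx":-0.77,"dy":-0.735},{"dx":-0.77,"dy":-0.735},{"dx":-0.77,"dy":-0.735},{"dx":-0.77,"dy":-0.735},{"dx":-0.77,"dy":-0.735},{"dx":-0.77,"dy":-0.735},{"dx":-0.77,"dy":-0.735},{"dx":-0.77,"dy":-0.735},{"dx":-0.77,"dy":-0.735}])

```text
schema error: expected keys dx, dy, dz, ax, ay, az, gripper
```

>>> jog_arm(commands=[{"dx":-0.77,"dy":-0.735},{"dx":-0.77,"dy":-0.735},{"dx":-0.77,"dy":-0.735},{"dx":-0.77,"dy":-0.735,"dz":0.3},{"dx":-0.77,"dy":-0.735,"dz":0.4},{"dx":-0.77,"dy":-0.735,"dz":0.4},{"dx":-0.77,"dy":-0.735,"dz":0.4},{"dx":-0.77,"dy":-0.735,"dz":0.4},{"az":-0.84,"dz":0.4,"gripper":0.5},{}])

```text
schema error: expected keys dx, dy, dz, ax, ay, az, gripper
```

```bash
cat >> h.py <<'E'
from scipy.spatial.transform import Rotation as Ro
def plan(target):
    s=manip.read_state(); R=Ro.from_euler('xyz',s['eef_rot'])
    print('t',s['clock'],'tcp',s['eef_pos'].round(1),'rpy',s['eef_rot'].round(3),'F',s['wrist_force'].round(1),'gap',s['finger_gap'],s['finger_force'])
    print('shares',(R.inv().apply(np.array(target,float)-s['eef_pos'])/40).round(3), 'tilt fix', np.degrees(R.as_matrix()[:2,2]).round(2))
E
python3 - <<'E'
from h import *
plan([520.7,-192.7,24]); c=grab('wrist','w1'); print(proj(c,[[520.7,-192.7,24]]),-c['T'][:3,:3].T@c['T'][:3,3])
E
```

```text
t 0.25 tcp [210.  508.2 213.2] rpy [-3.141 -0.     2.75 ] F [-0.1 -0.2  0.3] gap 93.90305723475913 0.0
shares [-13.871 -13.227   4.736] tilt fix [-0.01 -0.02]
[[ -9.72701247 453.93467261]] [136.18672439 538.63416066 384.15821148]
```

View pics/w1.png

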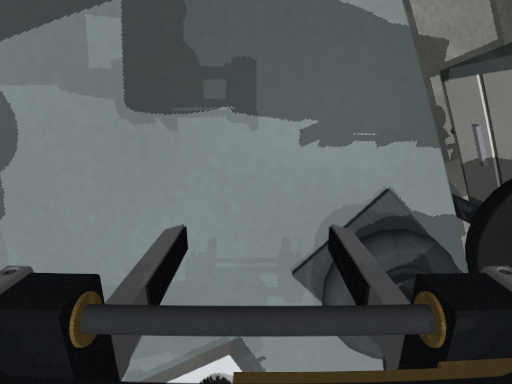

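That wrist picture only shows the start pose: the open fingers and bare bench. The moves were refused because every row needs all seven keys.

>>> jog_arm(commands=[{"dx":-0.77,"dy":-0.735,"dz":0,"ax":0,"ay":0,"az":0,"gripper":0},{"dx":-0.77,"dy":-0.735,"dz":0,"ax":0,"ay":0,"az":0,"gripper":0},{"dx":-0.77,"dy":-0.735,"dz":0,"ax":0,"ay":0,"az":0,"gripper":0},{"dx":-0.77,"dy":-0.735,"dz":0,"ax":0,"ay":0,"az":0,"gripper":0},{"dx":-0.77,"dy":-0.735,"dz":0,"ax":0,"ay":0,"az":0,"gripper":0},{"dx":-0.77,"dy":-0.735,"dz":0,"ax":0,"ay":0,"az":0,"gripper":0},{"dx":-0.77,"dy":-0.735,"dz":0,"ax":0,"ay":0,"az":0,"gripper":0},{"dx":-0.77,"dy":-0.735,"dz":0,"ax":0,"ay":0,"az":0,"gripper":0},{"dx":-0.77,"dy":-0.735,"dz":0,"ax":0,"ay":0,"az":0,"gripper":0}])

```text
clock: 1.42
eef_pos: [365.5, 156.6, 213.6]
eef_rot: [3.141, 0.0, 2.75]
wrist_force: [0.5, 0.3, -1.0]
finger_gap: 93.9
finger_force: 0.0
```

>>> jog_arm(commands=[{"dx":-0.77,"dy":-0.735,"dz":0,"ax":0,"ay":0,"az":0,"gripper":0},{"dx":-0.77,"dy":-0.735,"dz":0,"ax":0,"ay":0,"az":0,"gripper":0},{"dx":-0.77,"dy":-0.735,"dz":0,"ax":0,"ay":0,"az":0,"gripper":0},{"dx":-0.77,"dy":-0.735,"dz":0.3,"ax":0,"ay":0,"az":0,"gripper":0},{"dx":-0.77,"dy":-0.735,"dz":0.4,"ax":0,"ay":0,"az":0,"gripper":0},{"dx":-0.77,"dy":-0.735,"dz":0.4,"ax":0,"ay":0,"az":0,"gripper":0},{"dx":-0.77,"dy":-0.735,"dz":0.4,"ax":0,"ay":0,"az":0,"gripper":0},{"dx":-0.77,"dy":-0.735,"dz":0.4,"ax":0,"ay":0,"az":0,"gripper":0},{"dx":0,"dy":0,"dz":0.4,"ax":0,"ay":0,"az":-0.84,"gripper":0.5},{"dx":0,"dy":0,"dz":0,"ax":0,"ay":0,"az":0,"gripper":0.5}])

```text
clock: 2.68
eef_pos: [502.5, -153.6, 120.4]
eef_rot: [3.141, -0.002, 2.895]
wrist_force: [-0.6, 0.6, 0.2]
finger_gap: 77.1
finger_force: 0.0
```

Run:
```python
from h import *
plan([520.7,-192.7,24]); c=grab('wrist','w2'); print(proj(c,[[520.7,-192.7,24]]),-c['T'][:3,:3].T@c['T'][:3,3])
```

```text
t 2.675 tcp [ 502.5 -153.6  120.4] rpy [ 3.141e+00 -2.000e-03  2.895e+00] F [-0.6  0.6  0.2] gap 77.14850147486283 0.0
shares [-0.686 -0.839  2.408] tilt fix [-0.13  0.05]
[[223.31588452 226.6846129 ]] [ 425.42882505 -134.34813494  291.52740394]
```

View pics/w2.png

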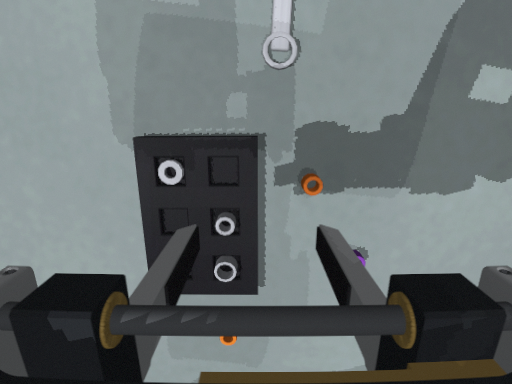

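The wrist picture shows the narrow sleeve at (225,224), with the wide sleeve behind it at (225,269), a collar at (171,172) and empty pockets left and upper right. I'll measure the bore from here and again from a second position.

```bash
cat > m2.py <<'E'
from h import *
import sys,json,os
uv=tuple(map(int,sys.argv[1:3])); r=int(sys.argv[3])
c=grab('wrist'); g=cv2.cvtColor(c['image'],cv2.COLOR_RGB2GRAY).astype(np.uint8)
x0,y0=uv[0]-r,uv[1]-r; p=cv2.resize(g[y0:y0+2*r,x0:x0+2*r],None,fx=8,fy=8,interpolation=cv2.INTER_CUBIC)
th,m=cv2.threshold(p,0,255,cv2.THRESH_OTSU)
cs,h=cv2.findContours(m,cv2.RETR_CCOMP,cv2.CHAIN_APPROX_NONE)
f=lambda q:(np.array(q)+.5)/8-.5+[x0,y0]
i=max((k for k in range(len(cs)) if h[0][k][3]<0),key=lambda k:cv2.contourArea(cs[k])); e=cv2.minEnclosingCircle(cs[i]); print('th',th,'outer',f(e[0]),e[1]/8)
for k in range(len(cs)):
    if h[0][k][3]==i and cv2.contourArea(cs[k])>300:
        E=cv2.fitEllipse(cs[k]); u=f(E[0]); print('hole',u,np.array(E[1])/8,'at z24',onz(c,u,24).round(1))
        rec=[*map(list,ray(c,u))]; L=json.load(open('rays.json')) if os.path.exists('rays.json') else []
        L.append(rec); json.dump(L,open('rays.json','w'))
        if len(L)>1: print('tri',tri([tuple(map(np.array,q)) for q in L]))
plan([520.7,-192.7,23.5])
E
python3 m2.py 225 224 16
```

```text
th 101.0 outer [224.43171215 224.89762497] 9.932106971740723
hole [224.38930225 224.81521034] [10.70490837 11.52114296] at z24 [ 520.  -191.3   24. ]
t 2.775 tcp [ 503.2 -153.3  122. ] rpy [-3.142  0.     2.894] F [ 0.7 -0.1  0.3] gap 69.44929695699619 0.0
shares [-0.665 -0.847  2.463] tilt fix [ 0.02 -0.01]
```

>>> jog_arm(commands=[{"dx":-0.35,"dy":-0.42,"dz":0,"ax":0,"ay":0,"az":0,"gripper":0.5},{"dx":-0.34,"dy":-0.42,"dz":0,"ax":0,"ay":0,"az":0,"gripper":0.55},{"dx":0,"dy":0,"dz":0.5,"ax":0,"ay":0,"az":0,"gripper":0.6},{"dx":0,"dy":0,"dz":0,"ax":0,"ay":0,"az":0,"gripper":0.6},{"dx":0,"dy":0,"dz":0,"ax":0,"ay":0,"az":0,"gripper":0.6}])

```text
clock: 3.4
eef_pos: [522.1, -192.6, 102.6]
eef_rot: [-3.141, 0.001, 2.896]
wrist_force: [0.5, 0.3, 0.8]
finger_gap: 37.5
finger_force: 0.0
```

Run:
```python
from h import *
plan([520.7,-192.7,24]); c=grab('wrist','w3'); print(proj(c,[[520.7,-192.7,24]]))
```

```text
t 3.4 tcp [ 522.1 -192.6  102.6] rpy [-3.141e+00  1.000e-03  2.896e+00] F [0.5 0.3 0.8] gap 37.494089970762396 0.0
shares [ 0.035 -0.011  1.965] tilt fix [ 0.07 -0.03]
[[257.09119212 204.04684025]]
```

View pics/w3.png

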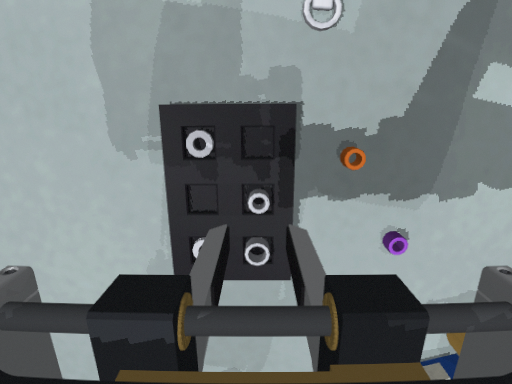

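The narrow sleeve is at (258,202), in line with the fingers.

```bash
python3 m2.py 258 202 16
```

```text
th 112.0 outer [258.3125 202.5   ] 11.025019645690918
hole [258.25832176 202.73452377] [12.0996685  12.45928097] at z24 [ 519.8 -191.5   24. ]
tri (array([ 520.19726439, -191.50756756,   23.06160124]), [np.float64(0.08365691874792111), np.float64(0.08365691874794572)])
t 3.5 tcp [ 522.1 -192.7  102.5] rpy [-3.141e+00  1.000e-03  2.896e+00] F [-0.4 -0.   0.5] gap 37.719840109883776 0.0
shares [ 0.036 -0.008  1.976] tilt fix [ 0.07 -0.03]
```

>>> jog_arm(commands=[{"dx":0.06,"dy":0.02,"dz":0.6,"ax":0,"ay":0,"az":0,"gripper":0.6},{"dx":0,"dy":0,"dz":0.6,"ax":0,"ay":0,"az":0,"gripper":0.6},{"dx":0,"dy":0,"dz":0.5,"ax":0,"ay":0,"az":0,"gripper":0.6},{"dx":0,"dy":0,"dz":0.26,"ax":0,"ay":0,"az":0,"gripper":0.6},{"dx":0,"dy":0,"dz":0,"ax":0,"ay":0,"az":0,"gripper":0.6},{"dx":0,"dy":0,"dz":0,"ax":0,"ay":0,"az":0,"gripper":0.6}])

```text
clock: 4.25
eef_pos: [519.9, -191.6, 23.7]
eef_rot: [-3.141, 0.001, 2.896]
wrist_force: [-0.5, -0.6, -0.2]
finger_gap: 37.5
finger_force: 0.0
```

>>> jog_arm(commands=[{"dx":0,"dy":0,"dz":0,"ax":0,"ay":0,"az":0,"gripper":0.7},{"dx":0,"dy":0,"dz":0,"ax":0,"ay":0,"az":0,"gripper":0.85},{"dx":0,"dy":0,"dz":0,"ax":0,"ay":0,"az":0,"gripper":1},{"dx":0,"dy":0,"dz":0,"ax":0,"ay":0,"az":0,"gripper":1},{"dx":0,"dy":0,"dz":0,"ax":0,"ay":0,"az":0,"gripper":1}], squeeze=12)

```text
clock: 4.88
eef_pos: [519.7, -191.5, 23.2]
eef_rot: [-3.142, 0.0, 2.896]
wrist_force: [-0.8, 0.5, 3.2]
finger_gap: 18.5
finger_force: 12.0
```

>>> jog_arm(commands=[{"dx":0,"dy":0,"dz":-0.15,"ax":0,"ay":0,"az":0,"gripper":1},{"dx":0,"dy":0,"dz":-0.3,"ax":0,"ay":0,"az":0,"gripper":1},{"dx":0,"dy":0,"dz":-0.8,"ax":0,"ay":0,"az":0,"gripper":1},{"dx":0,"dy":0,"dz":-1,"ax":0,"ay":0,"az":0,"gripper":1},{"dx":0,"dy":0,"dz":-1,"ax":0,"ay":0,"az":0,"gripper":1},{"dx":0,"dy":0,"dz":-1,"ax":0,"ay":0,"az":0,"gripper":1},{"dx":0,"dy":0,"dz":-0.5,"ax":0,"ay":0,"az":0,"gripper":1},{"dx":0,"dy":0,"dz":0,"ax":0,"ay":0,"az":0,"gripper":1},{"dx":0,"dy":0,"dz":0,"ax":0,"ay":0,"az":0,"gripper":1}])

```text
clock: 6.0
eef_pos: [519.2, -191.3, 212.2]
eef_rot: [3.141, -0.001, 2.896]
wrist_force: [-0.5, 0.6, 0.2]
finger_gap: 19.1
finger_force: 12.0
```

Run:
```python
from h import *
plan([500.7,315.8,240]); s=grab('side'); t=grab('top'); w=grab('wrist')
p=manip.read_state()['eef_pos']; a=proj(s,[p])[0]; b=proj(t,[p])[0]; d=proj(w,[p])[0]; print(a,b,d)
def cr(c,q,r,f):
    x,y=q.astype(int); return cv2.resize(c['image'][max(0,y-r):y+r,max(0,x-r):x+r],(f,f),interpolation=2)
cv2.imwrite('pics/g1.png',np.hstack([cr(s,a,40,400),cr(w,d,60,400)])[:,:,::-1])
```

```text
t 6.0 tcp [ 519.2 -191.3  212.2] rpy [ 3.141e+00 -1.000e-03  2.896e+00] F [-0.5  0.6  0.2] gap 19.141022118885385 11.999967789743096
shares [ 3.527 12.187 -0.689] tilt fix [-0.07  0.03]
[321.93422668 214.15917102] [364.92591219 192.33674736] [257.51712597 243.31347204]
```

View pics/g1.png

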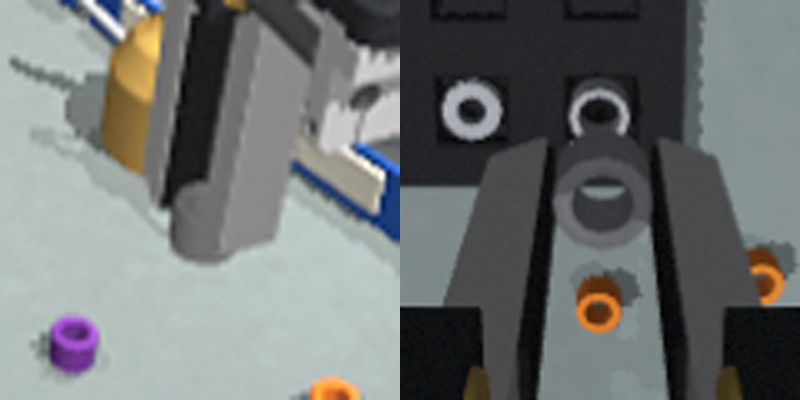

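Both views show the narrow sleeve held upright at the fingertips, centred on the TCP (bore near wrist px (258,243), TCP projects to (257.5,243)). The other parts are still in place. Now over to the rotor.

>>> jog_arm(commands=[{"dx":0.1,"dy":0.4,"dz":-0.4,"ax":0,"ay":0,"az":0,"gripper":1},{"dx":0.25,"dy":0.85,"dz":-0.3,"ax":0,"ay":0,"az":0,"gripper":1},{"dx":0.25,"dy":0.85,"dz":0,"ax":0,"ay":0,"az":0,"gripper":1},{"dx":0.25,"dy":0.85,"dz":0,"ax":0,"ay":0,"az":0,"gripper":1},{"dx":0.25,"dy":0.85,"dz":0,"ax":0,"ay":0,"az":0,"gripper":1},{"dx":0.25,"dy":0.85,"dz":0,"ax":0,"ay":0,"az":0,"gripper":1},{"dx":0.25,"dy":0.85,"dz":0,"ax":0,"ay":0,"az":0,"gripper":1},{"dx":0.25,"dy":0.85,"dz":0,"ax":0,"ay":0,"az":0,"gripper":1},{"dx":0.25,"dy":0.85,"dz":0,"ax":0,"ay":0,"az":0,"gripper":1},{"dx":0.25,"dy":0.85,"dz":0,"ax":0,"ay":0,"az":0,"gripper":1}])

```text
clock: 7.4
eef_pos: [506.0, 145.7, 242.1]
eef_rot: [3.141, 0.001, 2.897]
wrist_force: [0.2, -0.1, -0.1]
finger_gap: 19.1
finger_force: 12.0
```

>>> jog_arm(commands=[{"dx":0.25,"dy":0.85,"dz":0,"ax":0,"ay":0,"az":0,"gripper":1},{"dx":0.25,"dy":0.85,"dz":0,"ax":0,"ay":0,"az":0,"gripper":1},{"dx":0.25,"dy":0.85,"dz":0,"ax":0,"ay":0,"az":0,"gripper":1},{"dx":0.25,"dy":0.8,"dz":0,"ax":0,"ay":0,"az":0,"gripper":1},{"dx":0.1,"dy":0.4,"dz":0,"ax":0,"ay":0,"az":0,"gripper":1},{"dx":0,"dy":0,"dz":0,"ax":0,"ay":0,"az":0,"gripper":1},{"dx":0,"dy":0,"dz":0,"ax":0,"ay":0,"az":0,"gripper":1}])

```text
clock: 8.28
eef_pos: [500.4, 299.1, 241.3]
eef_rot: [-3.142, 0.0, 2.896]
wrist_force: [0.2, -0.4, 0.3]
finger_gap: 19.4
finger_force: 12.0
```

Run:
```python
from h import *
plan([500.7,315.8,240]); c=grab('wrist','r1'); print(proj(c,[[500.7,315.8,149],[500.7,315.8,20]]))
q=proj(c,[[500.7,315.8,149]])[0].astype(int); print(q)
cv2.imwrite('pics/r1c.png',cv2.resize(c['image'][100:290,140:400],None,fx=3,fy=3,interpolation=2)[:,:,::-1])
```

```text
t 8.275 tcp [500.4 299.1 241.3] rpy [-3.142  0.     2.896] F [ 0.2 -0.4  0.3] gap 19.39008174752125 11.999993131030351
shares [0.093 0.406 0.031] tilt fix [ 0.   -0.01]
[[274.94106182 197.32800793]
 [269.52826995 170.99908073]]
[274 197]
```

View pics/r1c.png

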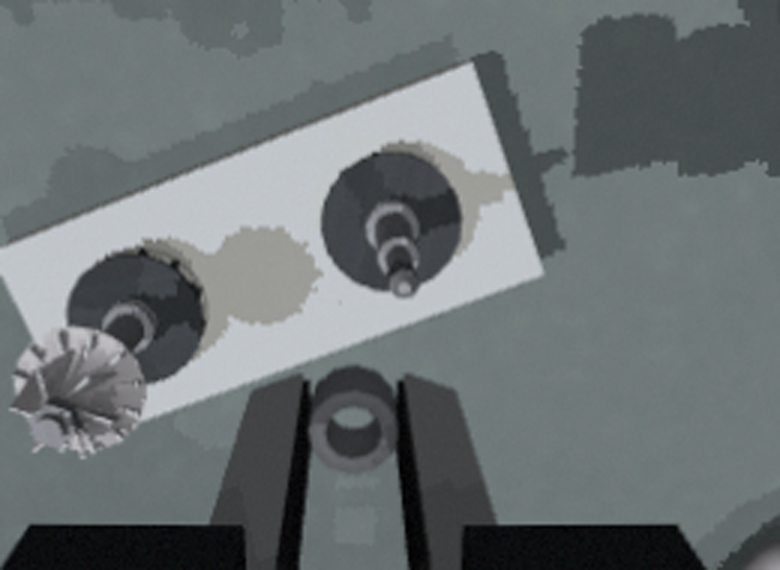

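The wrist crop shows the bare rotor's tip at image px about (274.4,195) and its shoulder ring at (272,183). The sleeve is still held centred below it, and the finished rotor is at left. I'll locate the tip from two camera positions.

```bash
cat > m3.py <<'E'
from h import *
import sys,json,os
uv=np.array(list(map(float,sys.argv[1:3])))
c=grab('wrist',sys.argv[3]); g=cv2.cvtColor(c['image'],cv2.COLOR_RGB2GRAY)
x,y=uv.round().astype(int); r=5; p=cv2.resize(g[y-r:y+r+1,x-r:x+r+1],None,fx=8,fy=8,interpolation=cv2.INTER_CUBIC)
p[:, :]=np.where(np.hypot(*np.mgrid[-43.5:44,-43.5:44])<34,p,0)
inside=p[p>0]; t=(np.percentile(inside,97)+np.percentile(inside,50))/2
m=(p>t).astype(np.uint8); n,l,st,ce=cv2.connectedComponentsWithStats(m)
for k in range(1,n):
    if st[k,4]>40: print('blob',(ce[k]+.5)/8-.5+[x-r,y-r],st[k,4]/64)
print(g[y-r:y+r+1,x-r:x+r+1])
plan([500.7,315.8,240])
E
python3 m3.py 274.4 195 r1
```

```text
blob [274.4398913  195.49076087] 8.984375
blob [273.5257107  198.32295151] 4.671875
[[ 92  35  41  65  79  80  76  71  69  48  70]
 [ 67  53  77  91  93  85  82  81  81  53  61]
 [ 54  73 100 101  95  85  81  78  72  67  62]
 [ 63  92 107 103  99  98  87  74  72  73  70]
 [ 70 102 110 109 123 138 131 116  71  70  76]
 [ 72  98 109 112 143 159 155 144  81  73 110]
 [ 86  97 108 115 144 157 156 144  79  89 152]
 [161 154 126 108 121 137 136 118 105 138 185]
 [196 192 172 149 113 106 105 127 168 182 196]
 [198 198 195 187 166 160 158 177 196 195 196]
 [197 196 195 194 196 195 194 197 196 196 197]]
t 8.375 tcp [500.5 299.  241.3] rpy [3.142 0.    2.895] F [ 0.4 -0.4 -0.3] gap 18.911492357245788 11.99982195859775
shares [0.097 0.409 0.032] tilt fix [ 0.01 -0.  ]
```

>>> jog_arm(commands=[{"dx":0.5,"dy":0.4,"dz":0,"ax":0,"ay":0,"az":0,"gripper":1},{"dx":0.5,"dy":0.4,"dz":0,"ax":0,"ay":0,"az":0,"gripper":1},{"dx":0,"dy":0,"dz":0,"ax":0,"ay":0,"az":0,"gripper":1},{"dx":0,"dy":0,"dz":0,"ax":0,"ay":0,"az":0,"gripper":1}])

```text
clock: 8.88
eef_pos: [469.7, 339.9, 241.2]
eef_rot: [-3.142, 0.0, 2.896]
wrist_force: [-0.2, 0.9, -0.1]
finger_gap: 18.7
finger_force: 12.0
```

Run:
```python
from h import *
c=grab('wrist'); u=proj(c,[[500.7,317,149]])[0]; print(u)
import subprocess; print(subprocess.run(['python3','m3.py',str(u[0]),str(u[1]-2),'r2'],capture_output=True,text=True).stdout)
```

```text
[242.50180098 236.08289156]
blob [245.55845142 236.01821862] 7.71875
[[71 69 55 11 23 49 46 44 48 49 50]
 [70 67 45 12 22 51 58 48 50 49 51]
 [71 67 39  9 18 36 53 50 49 51 52]
 [70 65 27 10 14 29 48 50 51 52 53]
 [71 62 20 11  9 26 46 51 50 56 69]
 [69 61 14  9 10 24 48 51 55 68 82]
 [72 58  7 11 10 27 48 56 68 81 84]
 [67 51  6 10 10 25 54 70 80 85 83]
 [68 43  8 14 12 32 61 81 85 84 84]
 [66 35  9  7 14 42 73 84 85 83 82]
 [66 25 13 10 17 45 79 85 85 81 80]]
t 8.975 tcp [469.8 339.8 241.1] rpy [-3.142  0.     2.895] F [ 0.5  0.1 -0.7] gap 18.846385461310867 11.999848005361855
shares [-0.895 -0.394  0.027] tilt fix [ 0.01 -0.01]
```

I moved the wrong way and the sleeve hides the tip, so I'll move the other way.

>>> jog_arm(commands=[{"dx":-0.6,"dy":0,"dz":0,"ax":0,"ay":0,"az":0,"gripper":1},{"dx":-0.6,"dy":0,"dz":0,"ax":0,"ay":0,"az":0,"gripper":1},{"dx":-0.6,"dy":0,"dz":0,"ax":0,"ay":0,"az":0,"gripper":1},{"dx":0,"dy":0,"dz":0,"ax":0,"ay":0,"az":0,"gripper":1},{"dx":0,"dy":0,"dz":0,"ax":0,"ay":0,"az":0,"gripper":1}])

```text
clock: 9.6
eef_pos: [538.8, 322.9, 240.9]
eef_rot: [-3.141, -0.0, 2.896]
wrist_force: [0.5, 1.0, 0.3]
finger_gap: 18.9
finger_force: 12.0
```

Run:
```python
from h import *
c=grab('wrist'); u=proj(c,[[500.7,317,149]])[0]; print(u)
import subprocess; print(subprocess.run(['python3','m3.py',str(u[0]),str(u[1]-2),'r2'],capture_output=True,text=True).stdout)
np.save('c2.npy',c,allow_pickle=True)
```

```text
[241.02743497 163.78659039]
blob [238.72518191 162.52286902] 15.03125
[[ 87  52  70  72  65  53  43  27  37  55  91]
 [ 76  83  91  85  79  72  60  40  38  69 127]
 [ 95  99  92  86  76  71  68  57  49  82 154]
 [105 101 101  96  78  65  63  64  59  95 150]
 [107 110 122 120 107  78  62  60  66 112 128]
 [109 120 135 131 128  98  60  58  66 104  88]
 [108 123 134 131 127 105  56  61  69  75  66]
 [113 110 121 126 113  84  60  71  70  67  69]
 [103  93 100 101  89  72  81  77  64  65  69]
 [ 71  80  85  82  77  81  83  72  65  66  71]
 [ 66  66  68  71  68  74  65  63  65  66  71]]
t 9.7 tcp [538.6 323.3 241.3] rpy [3.141 0.    2.897] F [-0.5  0.6  0.2] gap 19.322057749904925 11.999966588336974
shares [ 0.873 -0.412  0.031] tilt fix [0.01 0.  ]
```

```bash
cat > m4.py <<'E'
from h import *
c2=np.load('c2.npy',allow_pickle=True).item()
# first view: same camera mount, rebuild pose from its TCP (pose differs from view 2 by pure translation)
p1,p2=np.array([500.45,299.05,241.3]),np.array([538.7,323.1,241.1])
c1=dict(c2); T=c2['T'].copy(); T[:3,3]-=T[:3,:3]@(p1-p2); c1['T']=T
u1,u2=(274.45,195.5),(239.1,162.6)
print(tri([ray(c1,u1),ray(c2,u2)]), onz(c1,u1,149),onz(c2,u2,149))
t,s=grab('top'),grab('side'); print('fixed cams',tri([ray(t,(109.5,207.5)),ray(s,(165,125))]))
E
python3 m4.py
```

```text
(array([499.39196019, 315.50019563, 147.58416771]), [np.float64(0.07119049092390045), np.float64(0.07119049092404392)]) [498.94305897 315.57400492 149.        ] [499.2274059  315.58352198 149.        ]
fixed cams (array([498.31366718, 309.61203004, 149.25388288]), [np.float64(0.33395958538257947), np.float64(0.33395958538248843)])
```

Two wrist views put the tip at about (499.2, 315.5, 148), which matches the expected height of 149 and the nest position of (500.7, 315.8). I'll go above it, then lower gently.

>>> jog_arm(commands=[{"dx":0.46,"dy":-0.21,"dz":0,"ax":0,"ay":0,"az":0,"gripper":1},{"dx":0.455,"dy":-0.215,"dz":0,"ax":0,"ay":0,"az":0,"gripper":1},{"dx":0,"dy":0,"dz":0.5,"ax":0,"ay":0,"az":0,"gripper":1},{"dx":0,"dy":0,"dz":0.5,"ax":0,"ay":0,"az":0,"gripper":1},{"dx":0,"dy":0,"dz":0.4,"ax":0,"ay":0,"az":0,"gripper":1},{"dx":0,"dy":0,"dz":0,"ax":0,"ay":0,"az":0,"gripper":1},{"dx":0,"dy":0,"dz":0,"ax":0,"ay":0,"az":0,"gripper":1}])

```text
clock: 10.68
eef_pos: [499.7, 315.8, 185.8]
eef_rot: [3.141, 0.001, 2.897]
wrist_force: [0.2, -0.8, 0.2]
finger_gap: 18.8
finger_force: 12.0
```

Run:
```python
from h import *
plan([499.2,315.5,125]); c=grab('wrist'); s=grab('side'); t=grab('top')
p=manip.read_state()['eef_pos']; q=proj(c,[p])[0]; print(q,proj(c,[[499.2,315.5,149]]))
x,y=q.astype(int); a=proj(s,[p])[0].astype(int)
A=cv2.resize(c['image'][y-50:y+20,x-35:x+35],(400,400),interpolation=2); B=cv2.resize(s['image'][a[1]-25:a[1]+25,a[0]-25:a[0]+25],(400,400),interpolation=2)
cv2.imwrite('pics/al.png',np.hstack([A,B])[:,:,::-1])
```

```text
t 10.675 tcp [499.7 315.8 185.8] rpy [3.141e+00 1.000e-03 2.897e+00] F [ 0.2 -0.8  0.2] gap 18.816573485060186 11.999971359036863
shares [ 0.011 -0.01   1.52 ] tilt fix [0.05 0.03]
[257.4805597  243.08896192] [[257.05097028 221.80323947]]
```

View pics/al.png

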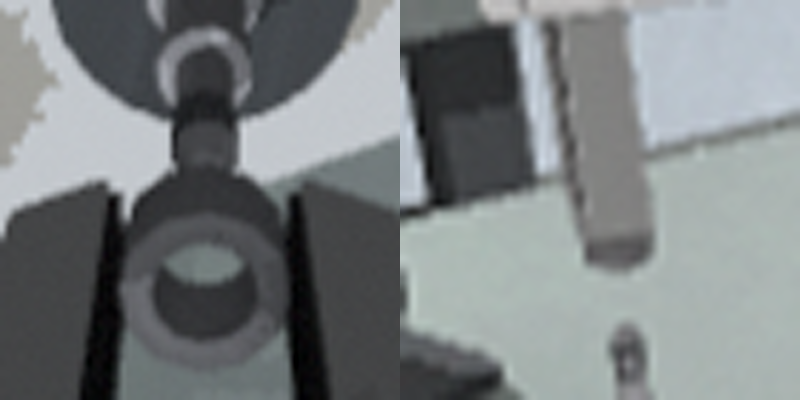

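The wrist view (shaft at x 207, sleeve at 205) and the side view both show the sleeve lined up over the tip. Lowering.

>>> jog_arm(commands=[{"dx":0,"dy":0,"dz":0.25,"ax":0,"ay":0,"az":0,"gripper":1},{"dx":0,"dy":0,"dz":0.25,"ax":0,"ay":0,"az":0,"gripper":1},{"dx":0,"dy":0,"dz":0.15,"ax":0,"ay":0,"az":0,"gripper":1},{"dx":0,"dy":0,"dz":0.1,"ax":0,"ay":0,"az":0,"gripper":1},{"dx":0,"dy":0,"dz":0.1,"ax":0,"ay":0,"az":0,"gripper":1},{"dx":0,"dy":0,"dz":0,"ax":0,"ay":0,"az":0,"gripper":1}])

```text
clock: 11.58
eef_pos: [499.4, 315.5, 150.8]
eef_rot: [-3.141, -0.0, 2.896]
wrist_force: [-0.7, 0.2, -0.4]
finger_gap: 18.9
finger_force: 12.0
```

Threaded about 13 mm with no force. Continuing to just above the shoulder.

>>> jog_arm(commands=[{"dx":0,"dy":0,"dz":0.15,"ax":0,"ay":0,"az":0,"gripper":1},{"dx":0,"dy":0,"dz":0.15,"ax":0,"ay":0,"az":0,"gripper":1},{"dx":0,"dy":0,"dz":0.15,"ax":0,"ay":0,"az":0,"gripper":1},{"dx":0,"dy":0,"dz":0.1,"ax":0,"ay":0,"az":0,"gripper":1},{"dx":0,"dy":0,"dz":0.06,"ax":0,"ay":0,"az":0,"gripper":1},{"dx":0,"dy":0,"dz":0,"ax":0,"ay":0,"az":0,"gripper":1}])

```text
clock: 12.32
eef_pos: [499.4, 315.6, 126.5]
eef_rot: [-3.142, -0.0, 2.896]
wrist_force: [-0.8, 0.3, 0.1]
finger_gap: 19.3
finger_force: 12.0
```

>>> jog_arm(commands=[{"dx":0,"dy":0,"dz":0.03,"ax":0,"ay":0,"az":0,"gripper":1},{"dx":0,"dy":0,"dz":0,"ax":0,"ay":0,"az":0,"gripper":1},{"dx":0,"dy":0,"dz":0,"ax":0,"ay":0,"az":0,"gripper":1}])

```text
clock: 12.7
eef_pos: [499.5, 315.6, 125.5]
eef_rot: [3.141, 0.0, 2.896]
wrist_force: [-0.6, 0.0, 0.4]
finger_gap: 19.2
finger_force: 12.0
```

>>> jog_arm(commands=[{"dx":0,"dy":0,"dz":0.025,"ax":0,"ay":0,"az":0,"gripper":1},{"dx":0,"dy":0,"dz":0,"ax":0,"ay":0,"az":0,"gripper":1},{"dx":0,"dy":0,"dz":0,"ax":0,"ay":0,"az":0,"gripper":1}])

```text
clock: 13.08
eef_pos: [499.4, 315.6, 124.4]
eef_rot: [3.142, -0.0, 2.896]
wrist_force: [0.2, 0.0, -0.2]
finger_gap: 18.9
finger_force: 12.0
```

>>> jog_arm(commands=[{"dx":0,"dy":0,"dz":0.02,"ax":0,"ay":0,"az":0,"gripper":1},{"dx":0,"dy":0,"dz":0,"ax":0,"ay":0,"az":0,"gripper":1},{"dx":0,"dy":0,"dz":0,"ax":0,"ay":0,"az":0,"gripper":1}])

```text
clock: 13.45
eef_pos: [499.6, 315.6, 124.2]
eef_rot: [3.141, 0.001, 2.896]
wrist_force: [-0.7, -1.3, 5.9]
finger_gap: 19.3
finger_force: 12.0
```

It has made contact at the expected height (TCP z 124.2, 5.9 N), so it is seated. Releasing.

>>> jog_arm(commands=[{"dx":0,"dy":0,"dz":0,"ax":0,"ay":0,"az":0,"gripper":0.77},{"dx":0,"dy":0,"dz":0,"ax":0,"ay":0,"az":0,"gripper":0.74},{"dx":0,"dy":0,"dz":0,"ax":0,"ay":0,"az":0,"gripper":0.68},{"dx":0,"dy":0,"dz":0,"ax":0,"ay":0,"az":0,"gripper":0.68},{"dx":0,"dy":0,"dz":0,"ax":0,"ay":0,"az":0,"gripper":0.68},{"dx":0,"dy":0,"dz":0,"ax":0,"ay":0,"az":0,"gripper":0.68},{"dx":0,"dy":0,"dz":0,"ax":0,"ay":0,"az":0,"gripper":0.68}])

```text
clock: 14.32
eef_pos: [499.5, 315.5, 123.6]
eef_rot: [3.142, -0.0, 2.896]
wrist_force: [-0.4, -0.1, -0.5]
finger_gap: 30.0
finger_force: 0.0
```

>>> jog_arm(commands=[{"dx":0,"dy":0,"dz":-0.1,"ax":0,"ay":0,"az":0,"gripper":0.68},{"dx":0,"dy":0,"dz":-0.2,"ax":0,"ay":0,"az":0,"gripper":0.68},{"dx":0,"dy":0,"dz":0,"ax":0,"ay":0,"az":0,"gripper":0.68},{"dx":0,"dy":0,"dz":0,"ax":0,"ay":0,"az":0,"gripper":0.68}])

```text
clock: 14.82
eef_pos: [499.4, 315.6, 135.7]
eef_rot: [3.142, 0.0, 2.896]
wrist_force: [-0.7, 1.3, -0.4]
finger_gap: 30.1
finger_force: 0.0
```

Run:
```python
from h import *
plan([499.2,315.5,135.5]); c=grab('wrist'); s=grab('side')
q=proj(c,[manip.read_state()['eef_pos']])[0]; print(q)
x,y=q.astype(int); a=proj(s,[[499.4,315.5,100]])[0].astype(int)
A=cv2.resize(c['image'][y-50:y+30,x-40:x+40],(400,400),interpolation=2); B=cv2.resize(s['image'][a[1]-35:a[1]+35,a[0]-35:a[0]+35],(400,400),interpolation=2)
print(proj(s,[[499.4,315.5,z] for z in(109,125,149)])-a+35)
cv2.imwrite('pics/st.png',np.hstack([A,B])[:,:,::-1])
```

```text
t 14.825 tcp [499.4 315.6 135.7] rpy [3.142 0.    2.896] F [-0.7  1.3 -0.4] gap 30.149240936124514 0.0
shares [ 0.005 -0.003  0.005] tilt fix [0.01 0.  ]
[257.48791368 242.8921983 ]
[[35.37482446 32.66235861]
 [34.53862386 26.91733482]
 [33.2493537  18.05932707]]
```

View pics/st.png

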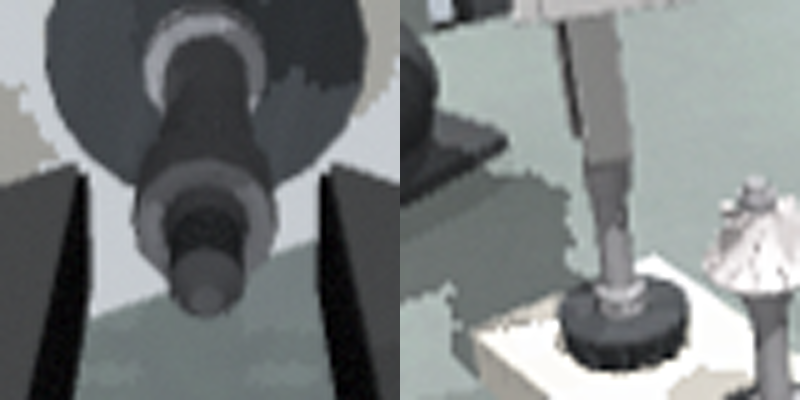

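The sleeve sits on the shoulder, with the rotor upright and the threaded end standing free between the open fingers. Gripping the thread.

>>> jog_arm(commands=[{"dx":0,"dy":0,"dz":0,"ax":0,"ay":0,"az":0,"gripper":0.8},{"dx":0,"dy":0,"dz":0,"ax":0,"ay":0,"az":0,"gripper":0.88},{"dx":0,"dy":0,"dz":0,"ax":0,"ay":0,"az":0,"gripper":1},{"dx":0,"dy":0,"dz":0,"ax":0,"ay":0,"az":0,"gripper":1},{"dx":0,"dy":0,"dz":0,"ax":0,"ay":0,"az":0,"gripper":1},{"dx":0,"dy":0,"dz":0,"ax":0,"ay":0,"az":0,"gripper":1}], squeeze=45)

```text
clock: 15.68
eef_pos: [499.4, 315.6, 135.6]
eef_rot: [3.142, -0.0, 2.896]
wrist_force: [0.6, 0.2, -0.6]
finger_gap: 7.6
finger_force: 45.0
```

>>> jog_arm(commands=[{"dx":0,"dy":0,"dz":-0.1,"ax":0,"ay":0,"az":0,"gripper":1},{"dx":0,"dy":0,"dz":-0.15,"ax":0,"ay":0,"az":0,"gripper":1},{"dx":0,"dy":0,"dz":-0.25,"ax":0,"ay":0,"az":0,"gripper":1},{"dx":0,"dy":0,"dz":0,"ax":0,"ay":0,"az":0,"gripper":1},{"dx":0,"dy":0,"dz":0,"ax":0,"ay":0,"az":0,"gripper":1}])

```text
clock: 16.3
eef_pos: [499.4, 315.5, 155.6]
eef_rot: [-3.142, -0.0, 2.896]
wrist_force: [-0.0, -0.9, -3.8]
finger_gap: 7.5
finger_force: 45.0
```

The load of about 4 N is on the gripper. Lifting 90 mm more.

>>> jog_arm(commands=[{"dx":0,"dy":0,"dz":-0.2,"ax":0,"ay":0,"az":0,"gripper":1},{"dx":0,"dy":0,"dz":-0.4,"ax":0,"ay":0,"az":0,"gripper":1},{"dx":0,"dy":0,"dz":-0.5,"ax":0,"ay":0,"az":0,"gripper":1},{"dx":0,"dy":0,"dz":-0.5,"ax":0,"ay":0,"az":0,"gripper":1},{"dx":0,"dy":0,"dz":-0.4,"ax":0,"ay":0,"az":0,"gripper":1},{"dx":0,"dy":0,"dz":-0.25,"ax":0,"ay":0,"az":0,"gripper":1},{"dx":0,"dy":0,"dz":0,"ax":0,"ay":0,"az":0,"gripper":1},{"dx":0,"dy":0,"dz":0,"ax":0,"ay":0,"az":0,"gripper":1},{"dx":0,"dy":0,"dz":0,"ax":0,"ay":0,"az":0,"gripper":1},{"dx":0,"dy":0,"dz":0,"ax":0,"ay":0,"az":0,"gripper":1}])

```text
clock: 17.55
eef_pos: [499.4, 315.5, 245.3]
eef_rot: [-3.141, -0.0, 2.896]
wrist_force: [0.1, -0.0, -3.3]
finger_gap: 7.7
finger_force: 45.0
```

Run:
```python
from h import *
plan([499.4,315.5,245.6]); s=grab('side'); g=cv2.cvtColor(s['image'],cv2.COLOR_RGB2GRAY)
# dark wheel centroid vs. where an upright rotor's wheel centre would be
e=manip.read_state()['eef_pos']; w=proj(s,[[e[0],e[1],144.5]])[0]; print('pred',w)
x,y=w.astype(int); r=22; m=((g[y-r:y+r,x-r:x+r]<75)*255).astype(np.uint8); n,l,st,ce=cv2.connectedComponentsWithStats(m)
for k in range(1,n):
    if st[k,4]>40: print(ce[k]+[x-r,y-r],st[k]+[x-r,y-r,0,0,0])
t=grab('top')
for q in((346,201),(352,180),(373,186),(363,229)): print(q,t['image'][q[1]-5:q[1]+6,q[0]-5:q[0]+6].max())
```

```text
t 17.55 tcp [499.4 315.5 245.3] rpy [-3.141 -0.     2.896] F [ 0.1 -0.  -3.3] gap 7.669591536133326 44.99851046508411
shares [-0.001 -0.001 -0.008] tilt fix [-0.03 -0.02]
pred [164.49524362 125.73570832]
[146.62903226 105.35483871] [142 103  12   7  62]
[164.72413793 128.74482759] [153 123  24  12 145]
[144.60416667 130.91666667] [142 127   8   9  48]
(346, 201) 79
(352, 180) 172
(373, 186) 199
(363, 229) 197
```

The wheel hangs where an upright rotor should (px 164.7 against 164.5 predicted), and the tray parts are in place.

```bash
python3 -c "
from cell import job
print(job.sign_off())"
```

```text
the job is handed in; nothing more can be done
None
```

The narrow sleeve sits on the rotor's shoulder, and the gripper holds the rotor upright and still, with the wheel about 10 cm above the rack top; the job is handed in at about 18 s on the clock, no verdict was returned, and the finished rotor and other tray parts were not touched.

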